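Strip the pellet die onto its drying holders

TASK

The pellet-pressing die stands assembled on the bench and has to be taken apart to dry: put the plunger stem-down into the bored block, the stop ring over the short stub, the die sleeve over the tall spindle and the die foot into the shallow round dish, each fully down on its holder. Keep the parts upright the whole time, and leave the bottle and the beaker standing where they are.

Things in the scene. Friction and masses are not known exactly. Their poses are not given: they have to be found in the camera images.
- plunger: Steel plunger, the top part of the assembled die. Stem diameter 20 mm and 44 mm long, above it a grooved round head of diameter 32 mm and 28 mm high; 72 mm in all. Origin at the centre of the stem's lower end face, z up. At the start the stem passes through the stop ring into the die sleeve with 1 mm play all round, its head resting on the ring, the head's top 108 mm above the bench. About 0.2 kg.
- stop_ring: Pale aluminium spacer ring under the plunger's head: outer diameter 44 mm, hole 26 mm, 16 mm high. Origin at the centre of its underside, z up. At the start it lies on top of the die sleeve, its underside 64 mm above the bench; the plunger's head is wider than its hole, so the plunger has to come out first. About 0.08 kg.
- die_sleeve: Steel cylinder with a through bore: outer diameter 54 mm, bore 22 mm, 50 mm high. Origin at the centre of its underside, z up. At the start it stands on the flange of the die foot (underside 14 mm above the bench), the foot's boss reaching 16 mm up into its bore with 1 mm play all round: lift it straight up. About 0.55 kg.
- die_foot: Steel foot, the bottom part of the die: flange of diameter 68 mm and 14 mm high, on it a central boss of diameter 20 mm and 16 mm high (top 30 mm above its underside); it can be gripped by the boss. Origin at the centre of its underside, z up; it stands on the bench at the start. About 0.35 kg.
- plunger_block: White plastic block, 66 x 66 mm and 44 mm high, fixed to the bench, with one round vertical hole 30 mm wide (chamfered mouth) in the middle of its top; the hole is 34 mm deep, its floor 10 mm above the bench. Takes the plunger stem-down, standing on the hole's floor (plunger origin 10 mm above the bench). Origin at the centre of its underside, z up.
- tall_spindle: White round plate of diameter 72 mm and 10 mm high, fixed to the bench, with a thin upright steel spindle of diameter 10 mm in its middle, pointed, tip 72 mm above the bench. Takes the die sleeve, standing on the plate round the spindle. Origin at the centre of its underside, z up.
- short_stub: White round plate of diameter 60 mm and 10 mm high, fixed to the bench, with a short steel stub of diameter 16 mm in its middle, chamfered, its top 32 mm above the bench. Takes the stop ring, lying on the plate round the stub. Origin at the centre of its underside, z up.
- foot_dish: Shallow round white dish, fixed to the bench: outer diameter 88 mm, inner diameter 78 mm, inner floor 4 mm and rim 10 mm above the bench. Takes the die foot, flange flat on the floor. Origin at the centre of its underside, z up.
- kbr_bottle: Bystander: white plastic bottle with a red screw cap, diameter 48 mm, 110 mm high, standing loose on the bench. Origin at the centre of its underside, z up. Not to be moved.
- beaker: Bystander: small empty glass beaker, diameter 57 mm, 70 mm high, standing loose on the bench. Origin at the centre of its underside, z up. Not to be moved.
Mind the look-alikes: they are no part of the job. There is more than one size of the stop_ring; the one meant has the size given above.

How it is judged:
By the outcome, as a careful person would: the job done as asked, in the order asked, and still so for the second after the job is handed in, with the robot touching nothing.
It also fails if it takes over 120 s, if anything falls off the work surface, if the arm or the gripper's body presses on something with over 40 N, if the wrist force passes 120 N, or if a joint passes its speed limit or range.

ROBOT

A 6-joint arm with a two-finger parallel gripper is mounted at the origin on a cart in front of the work surface, level with it; the furniture and walls round the work are solid. World frame = base frame: x ahead of the robot, y to its left, z up, the work surface at z = 0. Lengths are in m, angles in degrees, forces in N, time in s.
With the tool pointing down it reaches from about 0.25 to 0.725 m from the base axis. Payload 9.7 kg.
Tool frame: the origin (TCP) lies midway between the tips of the shut fingers; the grasp point (between the pads) lies bot.hold_point_z behind it (bot.hold_point_z is the distance from the TCP to the grasp point, in m); z points along the fingers, y is the line along which they close (so a half turn about z gives the same grasp; the last joint's range is limited). The gripper opens to 85 mm and grips with 20 to 120 N. Pads are 22 mm wide; open, the fingers measure 114 mm over their backs; the gripper's body (76 mm by 85 mm) begins 54 mm behind the grasp point. The pads swing forward as they close: fully open they stand 13 mm farther back than shut.
Start: joints at [0, 4.979, 10.078, 95.1, 0, 90], TCP at [0.55, -0, 0.231] pointing down, gripper open.
Joint ranges: [-179.16, 179.16], [-48.56, 103.87], [-65.8, 70.77], [-126.05, 130.52], [-82.76, 87.17], [-180, 180]. Speed limits (degrees/s): [127.2, 127.2, 147.25, 180, 180, 180].

INTERFACE

Orientations are given as [roll, pitch, yaw] about the fixed x, y, z axes, in that order (R = Rz(yaw) Ry(pitch) Rx(roll)).
In Python, from workcell import bot, camera, camera_model, ticket gives the robot as it stands.
- The arm moves only by the tool send_rows, never from a script. Its argument "targets" is text: rows parted by semicolons, each of 5 numbers parted by spaces: the shift along the tool's x, y, z in mm, then the turn about the tool's z in degrees, then the closure in counts, from 0 (fully open) to 255 (shut). A call has 1 to 20 rows; each row is the pose to reach, as a shift and turn from the pose commanded when the call began, along the tool's axes at that moment; what a row does not reach only later rows make up. A row lasts 1/8 s, in which the tool goes at most 62.5 mm and 10.7 degrees, less where a joint would pass 70% of its speed; a pose out of reach is approached as far as the arm can. A call with a gripper value outside its range is refused whole. The fingers move at their own pace and stop on an object; "newtons" is the grip in N (left out, the last holds). Time passes only in rows, so rows that repeat a pose let the fingers close. It gives the time, the measured TCP pose, the force, the opening and the grip force at its end, in the units of the state.
- bot.get_obs(): the state, without advancing time (a new reading comes with each control period).
- camera(name): name is "scene" or "side" or "wrist"; returns the picture (400x640x3 uint8, blue, green, red); there is no depth.
- camera_model(name): a dict with "K" (3x3 intrinsics, pixels), "pose" (4x4, takes a point from camera to world coordinates); the wrist camera has in their place "T_tool_cam" (4x4, takes a point from camera to tool coordinates, whose origin is the TCP and whose axes are the flange's). Camera axes: x right, y down, z forward; pixel columns grow to the right and rows downward; lengths in m; the calibration is good to about 2 mm. The wrist camera is an equidistant fisheye: a pixel r from the principal point sees the ray r / f radians off the axis. A picture is of the moment at which its call begins: read the wrist's pose just before it. camera_model takes no time and is no camera call.
- ticket.job_done(): hands the job in; it is judged then, once.
The state is a dict: "time": time; "q": joint angles; "qd": joint speeds; "joint_efforts": joint torques, N m; "ee_pos": TCP position; "tcp_rot": TCP orientation; "wrist_force": force on the tool from outside, world axes, zero at the start; "torque": the same for the moment, N m; "opening": finger opening in m; "grasp_force": force on a finger pad.
Only numpy, scipy, OpenCV 4.12 (cv2) and the standard library are available. Lean on these libraries where they do the work, as an engineer would, in place of code of your own. Each camera call takes 0.05 s, during which the arm holds its last target. There are 200 camera calls.

## Working session

There is one attempt and no reset: what is moved stays moved. The work goes in short steps, Python scripts to look and compute and a tool call to move; the robot and the scene stay as the last step left them, time stands still between calls to the robot, and variables do not carry over. Pictures are saved under pics/ and viewed, at most 14 in all, crops included, and the job is handed in when it is done.

Besides the shell and the picture viewer there is one more tool, called after "Call:" as a command line: name --argument value ..., lists and objects as JSON in quotes. send_rows: Moves the arm, as the interface text tells. Its arguments: {"type":"object","properties":{"targets":{"type":"string"},"newtons":{"type":"number"}},"required":["targets"]}

```bash
mkdir -p pics
python3 - <<'E'
from workcell import bot,camera,camera_model
import cv2
print(bot.get_obs(), bot.hold_point_z)
for n in ("scene","side","wrist"):
    cv2.imwrite(f"pics/{n}0.png",camera(n)); m=camera_model(n); print(n,m)
E
```

```text
{'time': 0.0, 'q': array([-2.47564267e-04,  5.01089881e+00,  1.00335823e+01,  9.50999102e+01,
        1.09447466e-03,  9.00002646e+01]), 'qd': array([-0.09305668, -0.01779993,  0.14878334,  0.00923027, -0.0276048 ,
       -0.00194468]), 'joint_efforts': array([ 7.68234549e-04, -5.20392072e+01,  4.64802504e+01,  1.63646933e-02,
        2.23589603e-05, -6.77332673e-05]), 'ee_pos': array([5.49762406e-01, 3.06870338e-06, 2.30577198e-01]), 'tcp_rot': array([-1.79922773e+02, -1.09411709e-03,  8.99994864e+01]), 'wrist_force': array([ 0.30950714, -0.32824649,  0.16053939]), 'torque': array([ 0.00362055, -0.00854948, -0.00577029]), 'grasp_force': 0.0, 'opening': 0.08509332039991979} 0.0187
scene {'K': array([[467.21874083,   0.        , 325.44203278],
       [  0.        , 467.21874083, 205.30233446],
       [  0.        ,   0.        ,   1.        ]]), 'pose': array([[-0.85843024, -0.35979424,  0.36557575,  0.13699162],
       [-0.51286571,  0.61338107, -0.60061004,  0.65234673],
       [-0.00814121, -0.70307309, -0.71107099,  0.84780948],
       [ 0.        ,  0.        ,  0.        ,  1.  
[... 253 characters left out ...]
[-0.43224784, -0.2940928 ,  0.85245013, -0.93082454],
       [-0.01368442, -0.94307546, -0.33229717,  0.45406694],
       [ 0.        ,  0.        ,  0.        ,  1.        ]])}
wrist {'K': array([[309.70691629,   0.        , 319.10253839],
       [  0.        , 309.70691629, 202.90562006],
       [  0.        ,   0.        ,   1.        ]]), 'T_tool_cam': array([[-2.24940549e-04, -9.48480757e-01, -3.16834663e-01,
         8.08773399e-02],
       [ 9.99999974e-01, -2.00769763e-04, -1.08934690e-04,
        -9.08862265e-05],
       [ 3.97116369e-05, -3.16834679e-01,  9.48480777e-01,
        -1.42028280e-01],
       [ 0.00000000e+00,  0.00000000e+00,  0.00000000e+00,
         1.00000000e+00]])}
```

View pics/scene0.png

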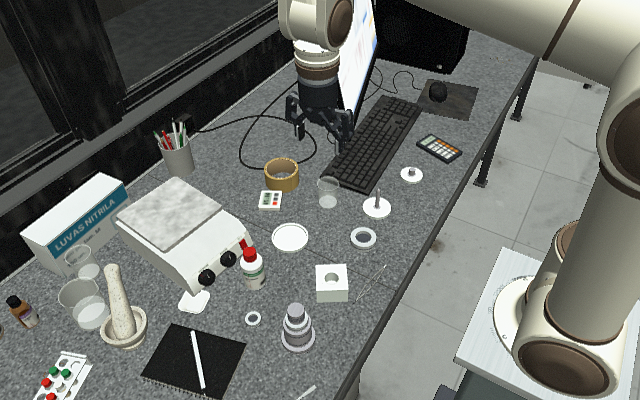

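View pics/wrist0.png

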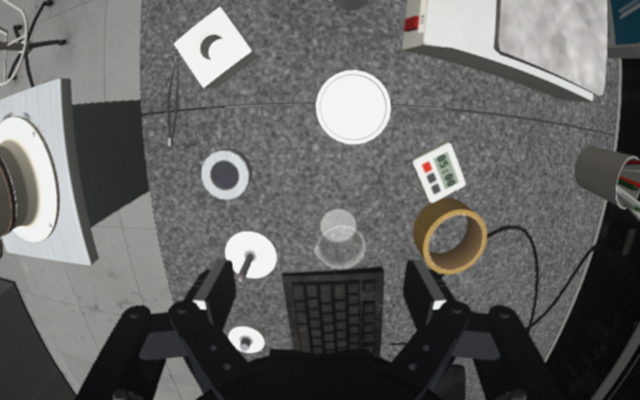

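View pics/side0.png

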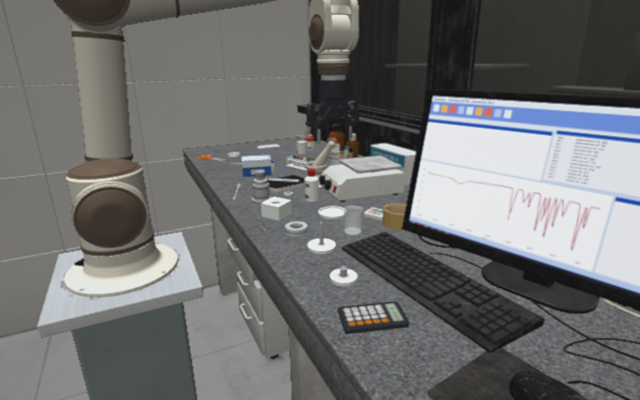

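```bash
cat > h.py <<'E'
import numpy as np, cv2
from scipy.spatial.transform import Rotation as Ro
from workcell import bot,camera,camera_model
def ray(n,px,obs=None):
    m=camera_model(n);K=m["K"]
    d=np.array([(px[0]-K[0,2])/K[0,0],(px[1]-K[1,2])/K[1,1]])
    if n=="wrist":
        r=np.hypot(*d); s=np.sin(r)/max(r,1e-9); v=np.array([d[0]*s,d[1]*s,np.cos(r)])
        T=np.eye(4);T[:3,:3]=Ro.from_euler('xyz',obs["tcp_rot"],degrees=True).as_matrix();T[:3,3]=obs["ee_pos"]
        P=T@m["T_tool_cam"]
    else: v=np.array([*d,1]);P=m["pose"]
    return P[:3,3],P[:3,:3]@v
def at(n,px,z,obs=None):
    o,v=ray(n,px,obs); return np.round((o+v*(z-o[2])/v[2])[:2],4)
E
python3 - <<'E'
from h import *
o=bot.get_obs()
print("dish",at("wrist",(353,107),.01,o),at("scene",(290,237),.01))
print("block",at("wrist",(213,47),.044,o),at("scene",(331,277),.044))
print("spindle",at("wrist",(250,255),.01,o),at("scene",(377,208),.01))
print("stub",at("wrist",(246,340),.01,o),at("scene",(411,175),.01))
print("die head top",at("scene",(296,310),.108), "foot",at("scene",(298,338),.014))
print("bottle",at("scene",(250,252),.11),"beaker",at("wrist",(340,245),0.0,o),at("scene",(328,203),.0))
print("ring",at("scene",(363,238),.016),"small",at("scene",(253,318),.01))
im=camera("scene"); cv2.imwrite("pics/c1.png",cv2.resize(im[220:370,220:370],None,fx=4,fy=4,interpolation=cv2.INTER_CUBIC))
E
```

```text
dish [0.5887 0.0767] [0.586  0.0776]
block [0.4355 0.1478] [0.4316 0.1493]
spindle [ 0.4564 -0.1143] [ 0.4515 -0.1125]
stub [ 0.4317 -0.2732] [ 0.4281 -0.2701]
die head top [0.4259 0.2852] foot [0.4244 0.2894]
bottle [0.5799 0.2206] beaker [ 0.5775 -0.1031] [ 0.5715 -0.0742]
ring [ 0.4337 -0.0024] small [0.5294 0.2969]
```

View pics/c1.png

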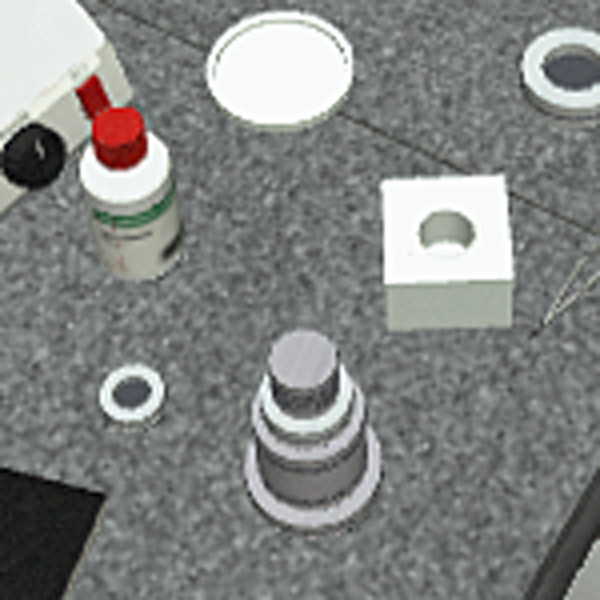

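Call:
send_rows --targets "40 -20 -15 0 0;90 -45 -30 0 0;145 -75 -30 0 0;195 -100 -30 0 0;235 -124 -30 0 0;235 -124 -30 0 0;235 -124 -30 0 0" --newtons 60

```text
time: 1.08
ee_pos: [0.4261, 0.2348, 0.2612]
tcp_rot: [180.0, 0.0, 90.0]
wrist_force: [0.3, 0.3, -0.3]
opening: 0.0859
grasp_force: 0.0
```

Run:
```python
from h import *
o=bot.get_obs(); print(o["ee_pos"],o["tcp_rot"],o["qd"].round(2))
im=camera("wrist"); cv2.imwrite("pics/w1.png",cv2.resize(im[100:400,170:470],None,fx=2,fy=2,interpolation=cv2.INTER_CUBIC))
```

```text
[0.42608952 0.23484942 0.26121158] [1.79995937e+02 1.80117096e-02 9.00347889e+01] [-1.43  0.26  0.27  0.01  0.02  0.02]
```

View pics/w1.png

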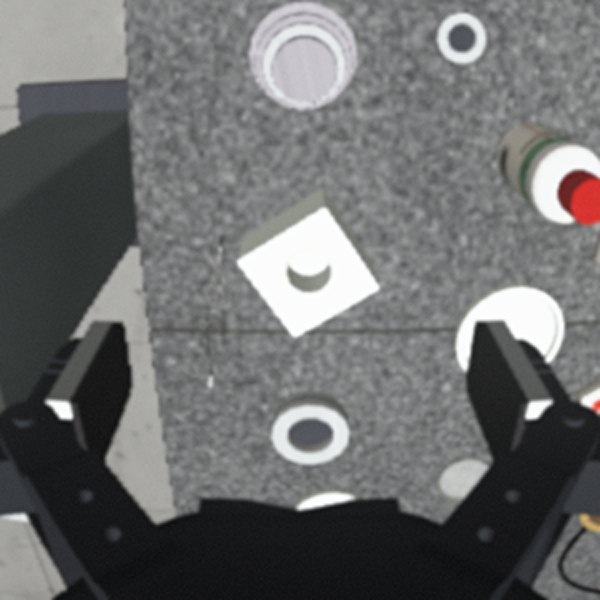

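Run:
```python
from h import *
o=bot.get_obs()
f=lambda x,y,z:at("wrist",(170+x/2-.25,100+y/2-.25),z,o)
print("head",f(304,73,.108),"ring",f(303,60,.08),"foot",f(303,55,.014))
print("block",f(309.5,273,.044), "hole",f(309,268,.044),"dish",f(511,340,.01))
print("bottle",f(590,200,.11),"corn",[f(*c,.044) for c in((238,262),(324,207),(380,289),(296,337))])
```

```text
head [0.4288 0.2835] ring [0.4285 0.2873] foot [0.4289 0.2848]
block [0.433  0.1505] hole [0.4327 0.154 ] dish [0.5889 0.0756]
bottle [0.5828 0.2208] corn [array([0.3877, 0.158 ]), array([0.4417, 0.1948]), array([0.4788, 0.1387]), array([0.4243, 0.1031])]
```

Call:
send_rows --targets "25 1 30 0 0;50 2.5 60 0 0;50 2.5 100 0 0;50 2.5 140 0 0;50 2.5 165 0 0;50 2.5 179 0 0;50 2.5 179 0 0;50 2.5 179 0 255;50 2.5 179 0 255;50 2.5 179 0 255;50 2.5 179 0 255;50 2.5 179 0 255;50 2.5 179 0 255;50 2.5 179 0 255" --newtons 50

```text
time: 2.88
ee_pos: [0.4287, 0.2852, 0.0832]
tcp_rot: [179.9, -0.0, 90.0]
wrist_force: [-1.0, -1.0, 5.4]
opening: 0.0307
grasp_force: 49.2
```

Run:
```python
from h import *
o=bot.get_obs(); print(o["ee_pos"],o["opening"],o["grasp_force"],o["wrist_force"])
im=camera("wrist"); cv2.imwrite("pics/w2.png",cv2.resize(im[100:400,170:470],None,fx=2,fy=2,interpolation=cv2.INTER_CUBIC))
```

```text
[0.4287274  0.28522928 0.08317836] 0.03068700009157269 49.20285165309906 [-1.02969439 -1.01357426  5.3903823 ]
```

View pics/w2.png

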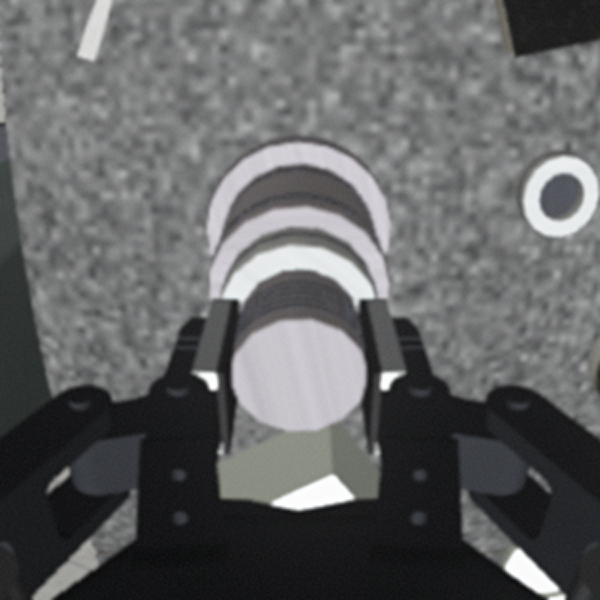

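Call:
send_rows --targets "0 0 -15 0 255;0 0 -35 0 255;0 0 -55 0 255;0 0 -60 0 255;-35 2 -60 0 255;-75 3 -60 0 255;-110 4 -60 0 255;-136 4.5 -60 0 255;-136 4.5 -60 0 255;-136 4.5 -30 0 255;-136 4.5 -20 0 255;-136 4.5 -20 0 255"

```text
time: 4.42
ee_pos: [0.4325, 0.1493, 0.1017]
tcp_rot: [-179.9, 0.0, 90.0]
wrist_force: [0.5, -0.6, -1.7]
opening: 0.0308
grasp_force: 49.8
```

Run:
```python
from h import *
o=bot.get_obs(); print(o["ee_pos"],o["opening"],o["grasp_force"],o["wrist_force"])
a=camera("wrist")[150:350,220:420];b=camera("scene")[210:310,270:370]
cv2.imwrite("pics/w3.png",np.hstack([cv2.resize(a,(400,400)),cv2.resize(b,(400,400))]))
```

```text
[0.43245857 0.14931707 0.10173126] 0.03077829213138421 49.839075207710266 [ 0.5479654  -0.59360303 -1.69660097]
```

View pics/w3.png

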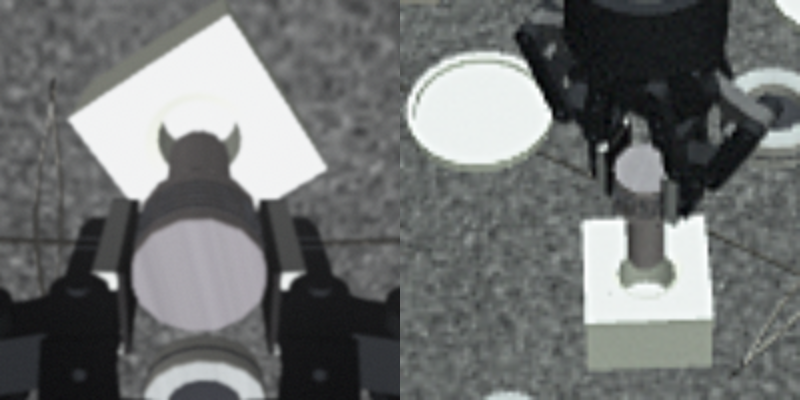

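Call:
send_rows --targets "0 0 10 0 255;0 0 20 0 255;0 0 30 0 255;0 0 38 0 255;0 0 42 0 255;0 0 44 0 255;0 0 44 0 255"

```text
time: 5.4
ee_pos: [0.4331, 0.149, 0.0583]
tcp_rot: [180.0, -0.0, 90.0]
wrist_force: [0.0, 0.3, -1.9]
opening: 0.0306
grasp_force: 49.8
```

Call:
send_rows --targets "0 0 1 0 255;0 0 1 0 255;0 0 2 0 255;0 0 2 0 255"

```text
time: 5.9
ee_pos: [0.4332, 0.1491, 0.0572]
tcp_rot: [180.0, -0.0, 90.0]
wrist_force: [-2.3, -0.8, 5.3]
opening: 0.0303
grasp_force: 50.7
```

Call:
send_rows --targets "0 0 0 0 0;0 0 0 0 0;0 0 0 0 0;0 0 0 0 0;0 0 0 0 0;0 0 -30 0 0;0 0 -70 0 0;0 0 -100 0 0;30 -1 -110 0 0;65 -2 -110 0 0;95 -3 -110 0 0;95 -4.5 -110 0 0;95 -4.5 -110 0 0"

```text
time: 7.52
ee_pos: [0.4283, 0.2436, 0.1662]
tcp_rot: [-180.0, 0.0, 90.0]
wrist_force: [-0.1, -0.4, -0.2]
opening: 0.0852
grasp_force: 0.0
```

Run:
```python
from h import *
o=bot.get_obs(); print(o["ee_pos"],o["opening"],o["grasp_force"],o["wrist_force"])
a=camera("wrist")[60:360,220:420];b=camera("scene")[250:370,250:370]
cv2.imwrite("pics/w4.png",np.hstack([cv2.resize(a,(400,600)),np.vstack([cv2.resize(b,(400,400)),np.zeros((200,400,3),np.uint8)])]))
```

```text
[0.42829935 0.2436096  0.16616314] 0.0852252495452454 0.0 [-0.08713461 -0.3994902  -0.22076246]
```

View pics/w4.png

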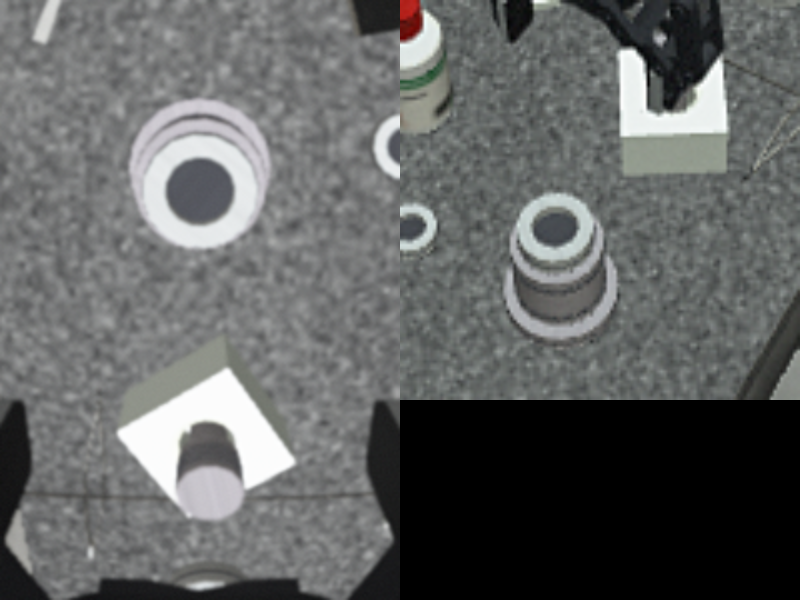

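Call:
send_rows --targets "41.5 0 20 0 0;41.5 0 60 0 0;41.5 0 88 0 0;41.5 0 98 0 0;41.5 0 98 0 0;41.5 0 98 0 255;41.5 0 98 0 255;41.5 0 98 0 255;41.5 0 98 0 255;41.5 0 98 0 255;41.5 0 98 0 255" --newtons 40

```text
time: 9.0
ee_pos: [0.4289, 0.2858, 0.0697]
tcp_rot: [179.9, -0.1, 90.0]
wrist_force: [-2.2, -1.3, 7.0]
opening: 0.0421
grasp_force: 39.6
```

Call:
send_rows --targets "0 0 -15 0 255;0 0 -35 0 255;0 0 -60 0 255;0 0 -75 0 255;-40 0 -75 0 255;-85 0 -75 0 255;-130 0 -75 0 255;-175 0 -75 0 255;-220 0 -75 0 255;-265 0 -75 0 255;-310 0 -75 0 255;-355 0 -75 0 255;-400 0 -75 0 255;-445 0 -75 0 255;-490 0 -75 0 255;-535 0 -75 0 255;-575 0 -75 0 255;-605 0 -75 0 255;-615 0 -75 0 255;-615 0 -75 0 255"

```text
time: 11.5
ee_pos: [0.4284, -0.3295, 0.1432]
tcp_rot: [-180.0, -0.0, 90.0]
wrist_force: [-0.1, -0.5, -0.9]
opening: 0.0417
grasp_force: 40.6
```

Run:
```python
from h import *
o=bot.get_obs(); print(o["ee_pos"],o["tcp_rot"],o["opening"],o["grasp_force"],o["wrist_force"])
a=camera("wrist")[50:350,170:570];
cv2.imwrite("pics/w5.png",cv2.resize(a,(800,600),interpolation=cv2.INTER_CUBIC))
```

```text
[ 0.4283895  -0.32947015  0.14320441] [-1.79979700e+02 -3.02857255e-02  8.99607100e+01] 0.041676446167528566 40.63171754591167 [-0.11718087 -0.45939878 -0.89526729]
```

View pics/w5.png

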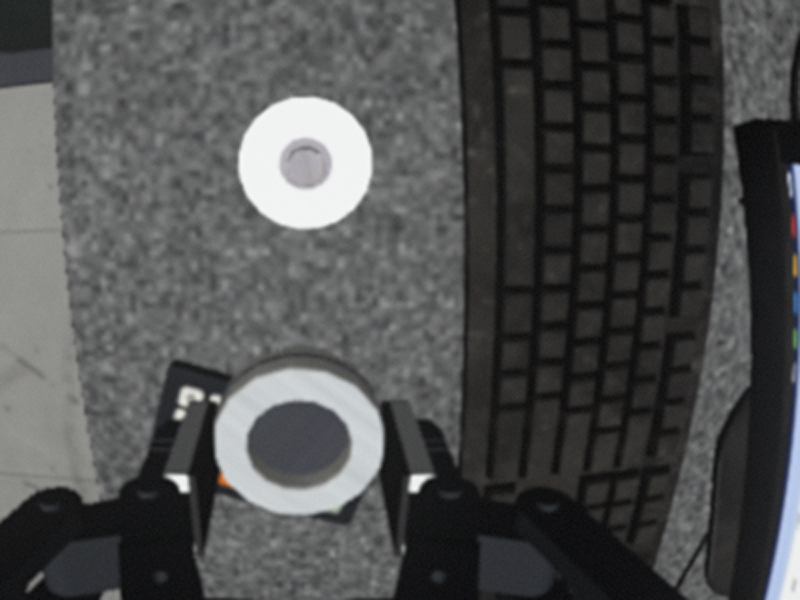

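Run:
```python
from h import *
o=bot.get_obs()
f=lambda x,y,z:at("wrist",(170+x/2-.25,50+y/2-.25),z,o)
print("plate",f(305.5,162.5,.01),"stub",f(305,162,.032),"ring",f(299.5,440,.1535))
print("scene ring?",o["ee_pos"])
```

```text
plate [ 0.4314 -0.2729] stub [ 0.4309 -0.2707] ring [ 0.4286 -0.3268]
scene ring? [ 0.42848433 -0.32894646  0.14334073]
```

Call:
send_rows --targets "30 1 0 0 255;56 2.5 0 0 255;56 2.5 10 0 255;56 2.5 45 0 255;56 2.5 80 0 255;56 2.5 98 0 255;56 2.5 106 0 255;56 2.5 113 0 255;56 2.5 113 0 255"

```text
time: 12.68
ee_pos: [0.4312, -0.2737, 0.0306]
tcp_rot: [180.0, 0.0, 90.0]
wrist_force: [-0.2, -0.6, -0.8]
opening: 0.0423
grasp_force: 40.7
```

Call:
send_rows --targets "0 0 7 0 255;0 0 13 0 255;0 0 14 0 255;0 0 15 0 255;0 0 15 0 255"

```text
time: 13.3
ee_pos: [0.431, -0.2735, 0.0158]
tcp_rot: [180.0, 0.0, 90.0]
wrist_force: [-2.5, 1.8, 4.2]
opening: 0.0418
grasp_force: 41.2
```

Call:
send_rows --targets "0 0 0 0 0;0 0 0 0 0;0 0 0 0 0;0 0 0 0 0;0 0 -30 0 0;0 0 -80 0 0;0 0 -130 0 0;30 5 -150 0 0;70 10 -150 0 0;95 20 -150 0 0;95 20 -150 0 0;95 20 -150 0 0"

```text
time: 14.8
ee_pos: [0.4509, -0.1788, 0.1652]
tcp_rot: [-180.0, 0.0, 90.0]
wrist_force: [-0.6, 0.3, 0.4]
opening: 0.0855
grasp_force: 0.0
```

Run:
```python
from h import *
o=bot.get_obs(); print(o["ee_pos"],o["tcp_rot"])
a=camera("wrist")[50:350,220:420];b=camera("scene")[140:230,340:440]
cv2.imwrite("pics/w6.png",np.hstack([cv2.resize(a,(400,600)),np.vstack([cv2.resize(b,(400,360)),np.zeros((240,400,3),np.uint8)])]))
```

```text
[ 0.45092771 -0.1787877   0.1652264 ] [-1.79993444e+02  9.69683093e-03  9.00138138e+01]
```

View pics/w6.png

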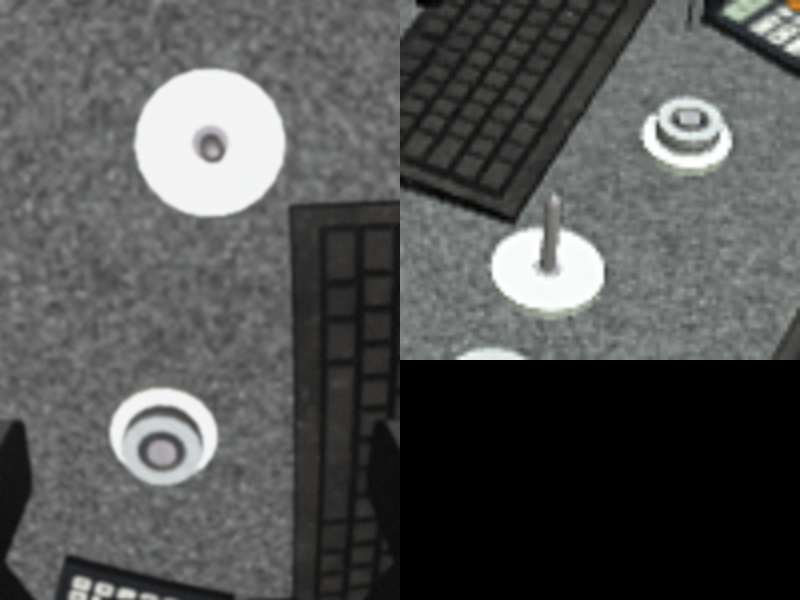

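Run:
```python
from h import *
o=bot.get_obs()
f=lambda x,y,z:at("wrist",(220+x/2-.25,50+y/2-.25),z,o)
print("plate",f(210,142,.01),"tip",f(212,152,.07))
```

```text
plate [ 0.4561 -0.1153] tip [ 0.4558 -0.1157]
```

Call:
send_rows --targets "40 -2 0 0 0;90 -5 0 0 0;140 -7 0 0 0;190 -10 0 0 0;240 -12 0 0 0;290 -14 0 0 0;340 -17 0 0 0;390 -19 0 0 0;430 -21 0 0 0;460 -22.5 0 0 0;464.5 -22.5 10 0 0;464.5 -22.5 40 0 0;464.5 -22.5 80 0 0;464.5 -22.5 115 0 0;464.5 -22.5 135 0 0;464.5 -22.5 139 0 0;464.5 -22.5 139 0 0"

```text
time: 17.02
ee_pos: [0.4288, 0.2854, 0.0266]
tcp_rot: [180.0, 0.0, 89.9]
wrist_force: [0.3, 0.3, -0.4]
opening: 0.0853
grasp_force: 0.0
```

Call:
send_rows --targets "0 0 0 0 255;0 0 0 0 255;0 0 0 0 255;0 0 0 0 255;0 0 0 0 255;0 0 0 0 255" --newtons 80

```text
time: 17.77
ee_pos: [0.4289, 0.2863, 0.0277]
tcp_rot: [179.9, -0.0, 90.0]
wrist_force: [-0.9, -2.4, 7.5]
opening: 0.0519
grasp_force: 83.9
```

Call:
send_rows --targets "0 0 -10 0 255;0 0 -25 0 255;0 0 -55 0 255;0 0 -85 0 255;0 0 -95 0 255;-25 2 -95 0 255;-65 4 -95 0 255;-105 7 -95 0 255;-145 10 -95 0 255;-185 13 -95 0 255;-225 16 -95 0 255;-265 19 -95 0 255;-305 21 -95 0 255;-345 24 -95 0 255;-380 26 -95 0 255;-401 27.5 -95 0 255;-401 27.5 -95 0 255;-401 27.5 -80 0 255;-401 27.5 -67 0 255;-401 27.5 -67 0 255"

```text
time: 20.27
ee_pos: [0.455, -0.1142, 0.0914]
tcp_rot: [-179.8, -0.0, 90.1]
wrist_force: [-0.6, -0.5, -6.6]
opening: 0.052
grasp_force: 85.2
```

Call:
send_rows --targets "0 0 5 0 255;0 0 10 0 255;0 0 15 0 255;0 0 15 0 255"

```text
time: 20.78
ee_pos: [0.4558, -0.1149, 0.0779]
tcp_rot: [-180.0, -0.0, 90.0]
wrist_force: [-0.3, -0.2, -6.3]
opening: 0.0521
grasp_force: 85.3
```

Call:
send_rows --targets "0 0 10 0 255;0 0 25 0 255;0 0 38 0 255;0 0 48 0 255;0 0 52 0 255;0 0 54 0 255;0 0 55 0 255;0 0 55 0 255"

```text
time: 21.78
ee_pos: [0.4562, -0.1151, 0.0237]
tcp_rot: [180.0, 0.0, 90.0]
wrist_force: [-1.0, -0.1, -5.5]
opening: 0.0517
grasp_force: 85.6
```

Call:
send_rows --targets "0 0 1 0 255;0 0 1 0 255;0 0 2 0 255;0 0 2 0 255"

```text
time: 22.28
ee_pos: [0.4563, -0.1151, 0.0236]
tcp_rot: [179.9, 0.0, 90.0]
wrist_force: [-8.6, 2.2, 15.6]
opening: 0.0519
grasp_force: 87.9
```

Call:
send_rows --targets "0 0 0 0 0;0 0 0 0 0;0 0 0 0 0;0 0 0 0 0;0 0 -30 0 0;0 0 -80 0 0;0 0 -125 0 0;20 -1 -145 0 0;60 -3 -145 0 0;110 -6 -145 0 0;160 -10 -145 0 0;210 -14 -145 0 0;260 -18 -145 0 0;310 -22 -145 0 0;345 -25 -145 0 0;360 -27.5 -145 0 0;360 -27.5 -145 0 0;360 -27.5 -145 0 0"

```text
time: 24.52
ee_pos: [0.4287, 0.2441, 0.1663]
tcp_rot: [-180.0, 0.0, 90.0]
wrist_force: [0.7, -0.5, -0.1]
opening: 0.0854
grasp_force: 0.0
```

Run:
```python
from h import *
o=bot.get_obs(); print(o["ee_pos"],o["tcp_rot"])
a=camera("wrist")[60:360,220:420];b=camera("scene")[150:350,240:440]
cv2.imwrite("pics/w7.png",np.hstack([cv2.resize(a,(400,600)),np.vstack([cv2.resize(b,(400,400)),np.zeros((200,400,3),np.uint8)])]))
f=lambda x,y,z:at("wrist",(220+x/2-.25,60+y/2-.25),z,o)
print("img y->y",f(200,190,.014),f(200,170,.014),f(210,190,.014))
```

```text
[0.42866675 0.24406491 0.16629834] [-1.79997525e+02  1.75474848e-02  8.99541123e+01]
img y->y [0.4292 0.2753] [0.4292 0.285 ] [0.434  0.2753]
```

View pics/w7.png

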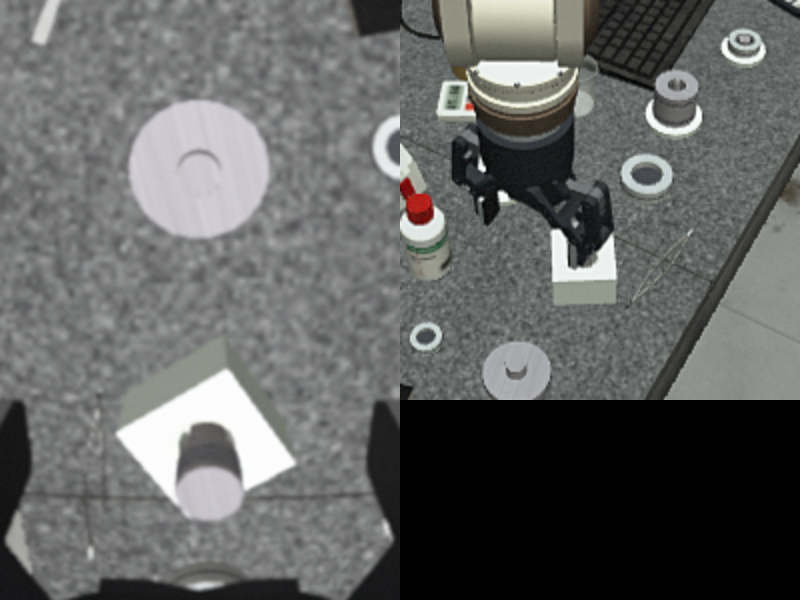

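Call:
send_rows --targets "41 0 20 0 0;41 0 60 0 0;41 0 100 0 0;41 0 130 0 0;41 0 144 0 0;41 0 149 0 0;41 0 149 0 0;41 0 149 0 255;41 0 149 0 255;41 0 149 0 255;41 0 149 0 255;41 0 149 0 255;41 0 149 0 255;41 0 149 0 255;41 0 149 0 255" --newtons 80

```text
time: 26.5
ee_pos: [0.4287, 0.2861, 0.0179]
tcp_rot: [180.0, -0.0, 90.0]
wrist_force: [-1.5, -0.7, 5.4]
opening: 0.0164
grasp_force: 78.1
```

Call:
send_rows --targets "0 0 -5 0 255;0 0 -10 0 255;0 0 -20 0 255;0 0 -30 0 255;0 0 -30 0 255"

```text
time: 27.12
ee_pos: [0.4291, 0.2864, 0.0485]
tcp_rot: [179.9, -0.1, 90.0]
wrist_force: [-0.1, -0.2, -2.6]
opening: 0.0162
grasp_force: 78.3
```

Run:
```python
from h import *
o=bot.get_obs(); print(o["ee_pos"],o["opening"],o["grasp_force"],o["wrist_force"],o["torque"])
a=camera("wrist")[100:400,170:470];b=camera("side")[150:230,220:300]
cv2.imwrite("pics/w8.png",np.hstack([cv2.resize(a,(400,400)),cv2.resize(b,(400,400))]))
```

```text
[0.42905842 0.28639146 0.0484881 ] 0.016246735655597182 78.30078363418579 [-0.05494152 -0.167068   -2.61266292] [ 0.02141033 -0.03467387  0.00345126]
```

View pics/w8.png

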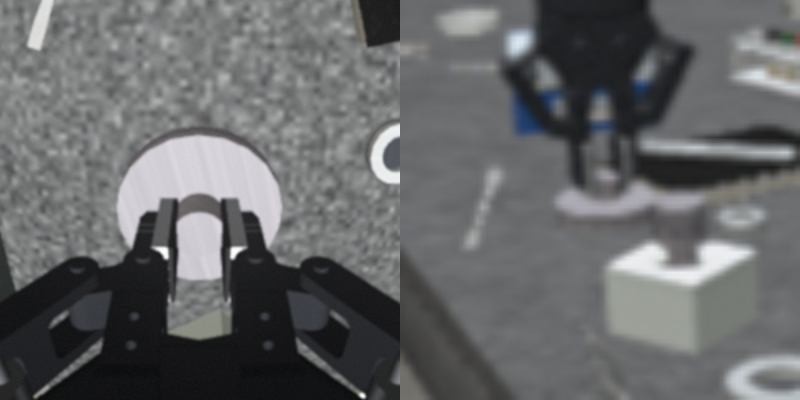

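Call:
send_rows --targets "0 0 -25 0 255;0 0 -60 0 255;0 0 -95 0 255;0 0 -105 0 255;-15 12 -105 0 255;-40 31 -105 0 255;-70 53 -105 0 255;-100 76 -105 0 255;-130 99 -105 0 255;-160 122 -105 0 255;-185 142 -105 0 255;-203 155 -105 0 255;-209 159.5 -105 0 255;-209 159.5 -105 0 255;-209 159.5 -80 0 255;-209 159.5 -50 0 255;-209 159.5 -20 0 255;-209 159.5 -5 0 255;-209 159.5 -2 0 255;-209 159.5 -2 0 255"

```text
time: 29.72
ee_pos: [0.5884, 0.0773, 0.0503]
tcp_rot: [179.9, -0.0, 90.0]
wrist_force: [0.1, -0.1, -3.2]
opening: 0.0164
grasp_force: 78.7
```

Run:
```python
from h import *
o=bot.get_obs(); print(o["ee_pos"],o["opening"],o["grasp_force"],o["wrist_force"],o["torque"])
a=camera("wrist")[100:400,170:470];b=camera("scene")[190:290,240:340]
cv2.imwrite("pics/w9.png",np.hstack([cv2.resize(a,(400,400)),cv2.resize(b,(400,400))]))
```

```text
[0.5883929  0.07732627 0.05032922] 0.0163711527155948 78.70867967605591 [ 0.14754493 -0.08945969 -3.2460742 ] [ 0.01842885 -0.01247406 -0.01682885]
```

View pics/w9.png

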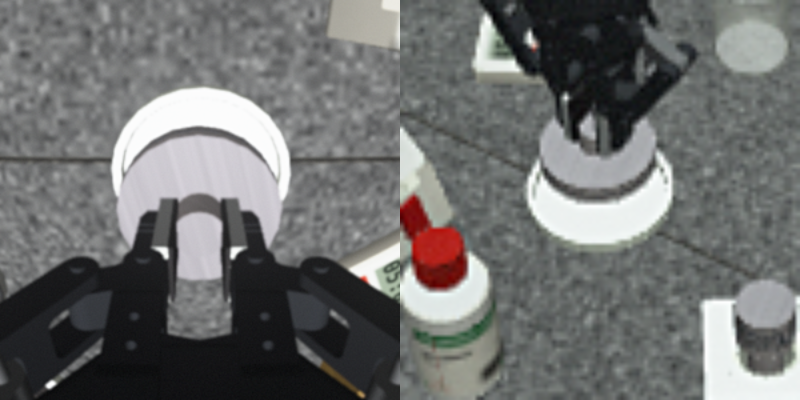

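Call:
send_rows --targets "0 0 8 0 255;0 0 16 0 255;0 0 21 0 255;0 0 24 0 255;0 0 24 0 255"

```text
time: 30.45
ee_pos: [0.5879, 0.077, 0.025]
tcp_rot: [-180.0, 0.0, 90.0]
wrist_force: [-0.1, -0.2, -3.1]
opening: 0.0162
grasp_force: 78.7
```

Call:
send_rows --targets "0 0 2 0 255;0 0 3 0 255;0 0 4 0 255;0 0 4 0 255"

```text
time: 30.95
ee_pos: [0.5881, 0.077, 0.0219]
tcp_rot: [180.0, -0.0, 90.0]
wrist_force: [-2.4, -0.2, 3.5]
opening: 0.0161
grasp_force: 79.3
```

Call:
send_rows --targets "0 0 0 0 0;0 0 0 0 0;0 0 0 0 0;0 0 0 0 0;0 0 0 0 0;0 0 -30 0 0;0 0 -80 0 0;0 0 -130 0 0;0 0 -180 0 0;-50 -20 -200 0 0;-50 -20 -200 0 0;-50 -20 -200 0 0"

```text
time: 32.45
ee_pos: [0.568, 0.027, 0.221]
tcp_rot: [-180.0, -0.0, 90.0]
wrist_force: [-0.2, 0.6, 0.8]
opening: 0.0854
grasp_force: 0.0
```

Run:
```python
from h import *
o=bot.get_obs(); print(o["ee_pos"],o["opening"],o["wrist_force"])
a=camera("wrist")[0:400,160:480];b=camera("scene")[140:340,230:430]
cv2.imwrite("pics/w10.png",np.hstack([cv2.resize(a,(400,500)),np.vstack([cv2.resize(b,(400,400)),np.zeros((100,400,3),np.uint8)])]))
```

```text
[0.56803864 0.02699611 0.22098952] 0.08543573077153317 [-0.1557561   0.62800774  0.7594469 ]
```

View pics/w10.png

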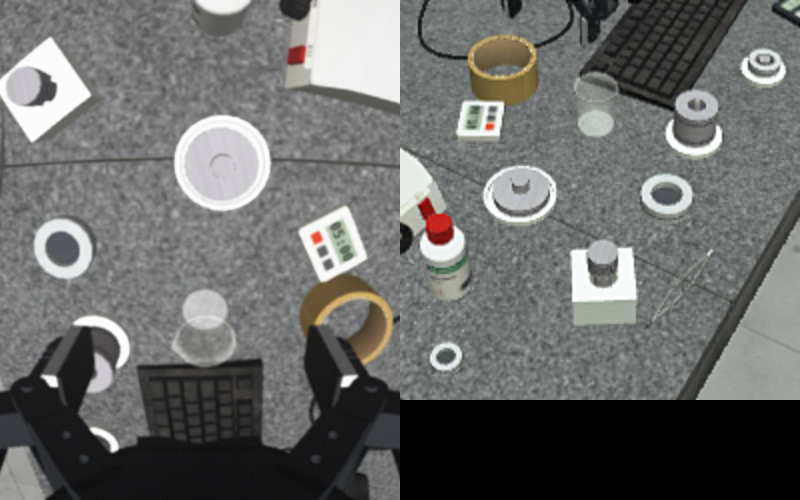

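All four parts are seated on their holders: the foot lies inside the dish rim, and the bottle and beaker are where they were.

```bash
python3 -c "
from workcell import ticket
print(ticket.job_done())"
```

```text
the job is handed in; nothing more can be done
None
```

The die is apart and the job handed in at about 32 s: plunger in the block, ring on the stub, sleeve on the spindle and foot in the dish, with the bottle and beaker untouched; the last pictures show all four down, but no verdict came back.

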